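Rock a clamped flask free of the shaker's spring clips

TASK

The capped conical flask on the orbital shaker is finished, but the spring clips of its clamp grip it tightly. Take it by its cap and, with the clips still holding, rock it well over to the left and then to the right (along the line of the two clamps, left as the robot sees it) until the clips on both sides let go; lift it and finish while still holding it, upright and just clear (3 to 7 cm) above its own clamp. The open flask stays in its clamp undisturbed.

Things in the scene. Friction and masses are not known exactly. Their poses are not given: they have to be found in the camera images.
- capped_flask: flask to take out: clear glass conical flask with a ribbed black screw cap fixed on it; it stands in either clamp. Origin at the centre of its underside, z up its axis. Foot 71 mm across, widest 6 mm above the underside, tapering evenly to a 24 mm neck at 84 mm; the cap, 34 mm across, spans 104 to 128 mm and is the place to grip. About 0.12 kg
- cap (a point): point on the capped flask's axis half way up its cap, 116 mm above its underside. Pulled straight up, the flask is held by all four clips together (40 to 70 N); tilted about the edge of its foot it resists with 10 to 20 N of side push at the cap
- open_flask: the other flask, same glass and size (121 mm high) but open, without a cap; it stands in the other clamp, 130 mm away, and stays there. Origin at the centre of its underside
- shaker: orbital shaker, fixed on the bench: white housing, knobs and display at the front, on top a grey perforated platform 225 x 285 mm, top face 89 mm above the bench. Origin at the centre of its underside at bench height; x points from its front to its back (away from the robot), y to its left as the robot sees it, z up; it may be turned up to 0.3 rad about the vertical
- clamp_left (a point): centre of the left clamp's seat, 90 mm above the bench, 65 mm left (+y) of the shaker's centre; a flask's underside rests here; axes as the shaker's. A clamp is a steel plate 98 mm across with four fixed tabs 9 mm high (front, back, left, right, 1.6 mm off the foot) and four sprung clips on the diagonals whose crests press on the glass 15 mm above the seat; clip tips 26 mm above it
- clamp_right (a point): the same for the right clamp, 65 mm right (-y) of the shaker's centre. In both: with the flask tilted 10 to 12 degrees about one edge of its foot, the two clips on the rising side are about to slip under the foot; tilting then as far the other way with its underside raised some 12 mm more, and lifting, frees both sides
There are look-alikes about, which are no part of the job. What is shaped like the capped_flask but turquoise is not meant.

How it is judged:
By the outcome, as a careful person would: the job done as asked, in the order asked, and still so for the second after the job is handed in, while the arm keeps its last pose, push and grip.
It also fails if it takes over 42 s, if anything falls off the work surface, if the arm or the gripper's body presses on something with over 40 N, if the wrist force passes 120 N, or if a joint passes its speed limit or range.

ROBOT

A 6-joint arm with a two-finger parallel gripper is mounted at the origin on a cart in front of the work surface, level with it; the furniture and walls round the work are solid. World frame = base frame: x ahead of the robot, y to its left, z up, the work surface at z = 0. Lengths are in m, angles in rad, forces in N, time in s.
With the tool pointing down it reaches from about 0.4 to 0.925 m from the base axis. Payload 12.5 kg.
Tool frame: the origin (TCP) lies on the centre line of the jaws, within the pads' length; the fingertips stand 22 mm ahead of it and the grasp point (between the pads) lies 3 mm ahead of it; z points along the fingers, y is the line along which they close (so a half turn about z gives the same grasp; the last joint's range is limited). The gripper opens to 95 mm and grips with 3 to 60 N. Pads are 20 mm wide; open, the fingers measure 119 mm over their backs; the gripper's body (75 mm by 180 mm) begins 59 mm behind the grasp point.
Start: joints at [1.132, 0.491, 1.559, -0, 1.092, -0.106], TCP at [0.204, 0.591, 0.237] pointing down, gripper open.
Joint ranges: [-3.1, 3.1], [-0.84, 2.19], [0.05, 2.79], [-1.13, 4.28], [0.06, 2.93], [-2.69, 2.69]. Speed limits (rad/s): [2.22, 2.22, 2.79, 3.14, 3.14, 3.14].

INTERFACE

Orientations are given as a unit quaternion [w, x, y, z].
In Python, from bench import ctrl gives the robot as it stands. The module is installed in compiled form; this text tells all that it offers.
- The arm moves only by the shell command python3 -m pendant 'ROWS'. ROWS is JSON, one flat list of numbers, 5 for each row, row after row: the closure in counts, from 0 (fully open) to 255 (shut), then the shift along the world's x, y, z in m, then the turn about the world's z in degrees. A call has 1 to 12 rows; each row shifts and turns the commanded pose from where the row before left it; what a row does not reach is not made up. A row lasts 1/10 s, in which the tool goes at most 50 mm and 8.59 degrees, less where a joint would pass 70% of its speed; a pose out of reach is approached as far as the arm can. A call is refused whole if a number of a shift passes 0.05 or a number of a turn 8.59, either way. A call with a gripper value outside its range is refused whole. The fingers move at their own pace and stop on an object; the grip force is fixed at half the most. Time passes only in rows, so rows that do not move let the fingers close. It gives the time, the measured TCP pose, the force, the opening and the grip force at its end, in the units of the state.
- ctrl.observe(): the state, without advancing time (a new reading comes with each control period).
- ctrl.grab_frame(name): name is "scene" or "top" or "wrist"; returns the picture (384x512x3 uint8, blue, green, red); there is no depth.
- ctrl.camera_params(name): a dict with "camera_matrix" (3x3 intrinsics, pixels), "pose" (4x4, takes a point from camera to world coordinates). Camera axes: x right, y up, looking along -z (the intrinsics and any distortion apply to the point x, -y, -z); pixel columns grow to the right and rows downward; lengths in m; the calibration is good to about 2 mm. A picture is of the moment at which its call begins: read the wrist's pose just before it. camera_params takes no time and is no camera call; for the wrist camera it gives the pose at the moment of the call.
- ctrl.close_job(): hands the job in; it is judged then, once.
Trained networks look in the newest picture that a camera, given by its name, has taken for a name from the list of things; names that differ only in an ending like _2 or _b are one class to them, and where a whole thing is asked for, a point or a joint stands for the part that bears it (a point fixed in the world has none). Each returns a list of dicts, best first, with "confidence" (0 to 1); they miss things now and then, are a little off and sometimes report something else, mostly with a low value. They report only what shows in the picture. A call takes as long as a camera call. They do not tell look-alikes from the thing itself.
- ctrl.find_in(camera, query): "point" ([column, row] as shares, 0 to 1, of the picture: columns of its width, rows of its height, amid what is visible of it).
- ctrl.cut_out(camera, query): "mask" (384x512 bool, what is visible of it) and "point" ([column, row] as shares, 0 to 1, of the picture: columns of its width, rows of its height, amid what is visible of it).
- ctrl.pinpoint(camera, query): "point" ([column, row] as shares, 0 to 1, of the picture: columns of its width, rows of its height: a listed point, or the origin of a listed thing).
The state is a dict: "time_s": time; "q": joint angles; "dq": joint speeds; "joint_efforts": joint torques, N m; "ee_pos": TCP position; "eef_rot": TCP orientation; "ft_force": force on the tool from outside, world axes, zero at the start; "ft_torque": the same for the moment, N m; "opening": opening from 0.0 (shut) to 1.0 (fully open); "grasp_force": force on a finger pad.
Only numpy, scipy, OpenCV 4.12 (cv2) and the standard library are available. Lean on these libraries where they do the work, as an engineer would, in place of code of your own. Each camera call takes 0.05 s, during which the arm holds its last target. There are 200 camera calls.

## Working session

There is one attempt and no reset: what is moved stays moved. The work goes in short steps, Python scripts to look and compute and a shell command to move; the robot and the scene stay as the last step left them, time stands still between calls to the robot, and variables do not carry over. Pictures are saved under pics/ and viewed, at most 13 in all, crops included, and the job is handed in when it is done.

```bash
mkdir -p pics; cat > h.py <<'E'
import numpy as np, cv2
from bench import ctrl
def ray(cam,pt):
    p=ctrl.camera_params(cam);K=np.array(p["camera_matrix"]);T=np.array(p["pose"])
    u=np.array([pt[0]*512,pt[1]*384,1]);d=np.linalg.inv(K)@u
    d=T[:3,:3]@np.array([d[0],-d[1],-d[2]]);return T[:3,3],d/np.linalg.norm(d)
def proj(cam,P):
    p=ctrl.camera_params(cam);K=np.array(p["camera_matrix"]);T=np.array(p["pose"])
    c=np.linalg.inv(T)@np.append(P,1);v=K@np.array([c[0],-c[1],-c[2]]);return v[:2]/v[2]
def tri(rs):
    A=sum(np.eye(3)-np.outer(d,d) for o,d in rs);b=sum((np.eye(3)-np.outer(d,d))@o for o,d in rs)
    x=np.linalg.solve(A,b);return x,[np.linalg.norm((np.eye(3)-np.outer(d,d))@(x-o)) for o,d in rs]
E
python3 - <<'E'
from h import *
a=[]
for c in("scene","top"):
    im=ctrl.grab_frame(c);cv2.imwrite(f"pics/{c}0.png",im)
    for q in("cap","capped_flask","open_flask","shaker","clamp_left","clamp_right"):
        print(c,q,[(np.round(np.array(r["point"])*[512,384],1),round(r["confidence"],2)) for r in ctrl.pinpoint(c,q)])
s=ctrl.observe();print(s)
E
```

```text
scene cap [(array([203.6, 202.7]), 0.97), (array([286.2, 176.3]), 0.94), (array([157.6, 216.8]), 0.84), (array([224.3, 177.1]), 0.59)]
scene capped_flask [(array([228. , 210.3]), 0.96), (array([281.2, 220.2]), 0.79), (array([206.6, 237.3]), 0.76), (array([167.7, 249.5]), 0.67)]
scene open_flask [(array([343.1, 228.8]), 0.64)]
scene shaker [(array([305., 250.]), 0.72)]
scene clamp_left [(array([285.5, 216.4]), 0.92)]
scene clamp_right [(array([341.6, 230.8]), 0.68)]
top cap [(array([201.8, 197.7]), 0.79), (array([275.9, 172.5]), 0.73), (array([282.9, 165.1]), 0.66), (array([202.2, 149.1]), 0.59), (array([173. , 234.2]), 0.57)]
top capped_flask [(array([204.8, 158.5]), 0.87), (array([203. , 200.2]), 0.66), (array([180.1, 236.3]), 0.65), (array([280.5, 169.7]), 0.56)]
top open_flask [(array([336.4, 163.5]), 0.79)]
top shaker [(array([299.3, 173.8]), 0.86)]
top clamp_left [(array([275.8, 170.5]), 0.6)]
top clamp_right [(array([335.5, 162.3]), 0.83)]
{'time_s': 0.7, 'q': array([ 1.13241947e+00,  4.90894134e-01,  1.55890702e+00,  5.26457299e-06,
        1.09169148e+00, -1.05590583e-01]), 'dq': array([ 0.00034764,  0.00026198, -0.0006074 ,  0.0005806 ,  0.00121371,
       -0.0008609 ]), 'joint_efforts': array([-6.89208591e-04, -6.12343097e+01, -2.58397597e+01,  6.94255787e-02,
        4.44938941e-02,  2.08530059e-05]), 'ee_pos': array([0.20415142, 0.59073242, 0.23666217]), 'eef_rot': array([1.11844687e-05, 1.65627585e-01, 9.86188370e-01, 4.87982577e-05]), 'ft_force': array([ 0.00431044, -0.16472448, -0.4562675 ]), 'ft_torque': array([ 0.01709171,  0.03617913, -0.02000879]), 'grasp_force': 0.0, 'opening': 1.0007979040304973}
```

View both.

View pics/scene0.png

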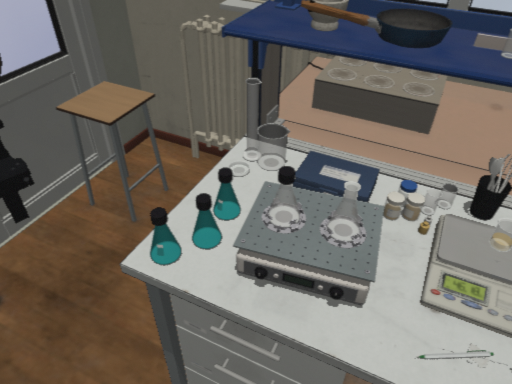

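View pics/top0.png

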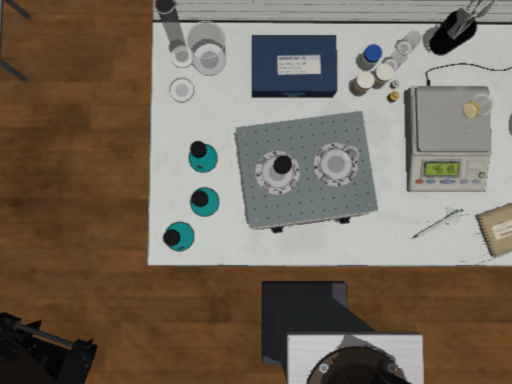

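```bash
python3 - <<'E'
from h import *
def t(n,a,b):
    x,e=tri([ray("scene",np.array(a)/[512,384]),ray("top",np.array(b)/[512,384])]);print(n,x.round(4),np.round(e,4));return x
t("cap",(286.2,176.3),(275.9,172.5));t("cap'",(286.2,176.3),(282.9,165.1));t("foot",(281.2,220.2),(280.5,169.7))
t("capB",(203.6,202.7),(201.8,197.7));t("open",(343.1,228.8),(336.4,163.5));t("cl",(285.5,216.4),(275.8,170.5));t("cr",(341.6,230.8),(335.5,162.3));t("sh",(305,250),(299.3,173.8))
for c in("scene","top"):print(np.array(ctrl.camera_params(c)["pose"]).round(3))
E
```

```text
cap [0.5096 0.1944 0.2063] [0.009 0.009]
cap' [0.5204 0.1888 0.2021] [0.0001 0.0001]
foot [0.5255 0.1871 0.0777] [0.0072 0.0072]
capB [0.4631 0.3536 0.1113] [0.0016 0.0016]
open [0.5408 0.0595 0.0929] [0.0001 0.0001]
cl [0.5277 0.1892 0.0848] [0.0031 0.0031]
cr [0.5442 0.0607 0.0837] [0.0017 0.0017]
sh [0.5286 0.1301 0.0042] [0.0022 0.0022]
[[ 0.438  0.573 -0.692 -0.091]
 [-0.899  0.29  -0.329 -0.033]
 [ 0.012  0.766  0.642  0.696]
 [ 0.     0.     0.     1.   ]]
[[ 0.     0.997 -0.077  0.403]
 [-1.     0.001  0.01   0.271]
 [ 0.01   0.077  0.997  0.972]
 [ 0.     0.     0.     1.   ]]
```

The black-capped clear flask stands in the left clamp: cap at scene (286,175), top (283,165). The open flask is at the right, and three turquoise look-alikes stand to the left of the shaker. The cap triangulates to z≈0.202 (0.206 expected). The shaker is turned by about 0.12–0.13 rad. Next I go above the flask with the jaws closing along the shaker's x.

```bash
python3 -m pendant '[0,0.02,-0.03,0.02,-5.3, 0,0.025,-0.033,0.02,-5.3, 0,0.025,-0.033,0.02,-5.3, 0,0.025,-0.033,0.01,-5.3, 0,0.025,-0.033,0.01,-5.3, 0,0.025,-0.033,0,-5.3, 0,0.025,-0.033,0,-5.3, 0,0.025,-0.033,0,-5.3, 0,0.025,-0.033,0,-5.3, 0,0.025,-0.033,0,-5.3, 0,0.025,-0.033,0,-5.3, 0,0.025,-0.035,0,-5.3]'
python3 - <<'E'
from h import *
s=ctrl.observe();print(s["ee_pos"],s["eef_rot"],s["q"],s["time_s"])
p=ctrl.camera_params("wrist");print(np.array(p["pose"]).round(3))
cv2.imwrite("pics/w1.png",ctrl.grab_frame("wrist"))
rs={}
for q in("cap","capped_flask","open_flask","clamp_left","clamp_right"):
    r=ctrl.pinpoint("wrist",q)
    print(q,[(np.round(np.array(x["point"])*[512,384],1),round(x["confidence"],2)) for x in r])
print(proj("wrist",[.5204,.1888,.206]))
E
```

```text
time_s: 1.9
ee_pos: [0.5, 0.1943, 0.3169]
eef_rot: [0.0, 0.662, 0.75, 0.0]
ft_force: [0.4, 1.1, 0.4]
opening: 0.998
grasp_force: 0.0
[0.49997257 0.19428198 0.31685766] [1.30181756e-04 6.61842033e-01 7.49643285e-01 2.27353076e-04] [2.47439133e-01 2.87850498e-01 1.66338203e+00 4.51389924e-05
 1.18983783e+00 1.23172728e-01] 1.9
[[ 0.992 -0.121 -0.029  0.492]
 [ 0.124  0.964  0.234  0.259]
 [ 0.    -0.236  0.972  0.464]
 [ 0.     0.     0.     1.   ]]
cap [(array([278.5, 203.8]), 0.93), (array([239.1,  23.3]), 0.91), (array([337.9,  29.7]), 0.66)]
capped_flask [(array([241. ,  49.1]), 0.86), (array([276.6, 180.8]), 0.75), (array([317.2,  57.1]), 0.56)]
open_flask [(array([274.4, 273.5]), 0.69), (array([272.1, 211. ]), 0.46)]
clamp_left []
clamp_right []
[279.48639374 208.23351223]
```

```bash
python3 - <<'E'
from h import *
n=np.array([512,384])
x,e=tri([ray("scene",np.array((286.2,176.3))/n),ray("top",np.array((282.9,165.1))/n),ray("wrist",np.array((278.5,203.8))/n)]);print("cap",x,e)
y,e=tri([ray("scene",np.array((343.1,228.8))/n),ray("top",np.array((336.4,163.5))/n),ray("wrist",np.array((274.4,273.5))/n)]);print("open",y,e)
f,e=tri([ray("scene",np.array((281.2,220.2))/n),ray("top",np.array((280.5,169.7))/n),ray("wrist",np.array((276.6,180.8))/n)]);print("foot",f,e)
d=x-y;print(np.hypot(d[0],d[1]),np.arctan2(-d[0],d[1]))
E
```

```text
cap [0.52027297 0.18965649 0.20127419] [np.float64(0.0008946959476914043), np.float64(0.0011008755366349765), np.float64(0.0019193589615762465)]
open [0.54146381 0.06062027 0.09007556] [np.float64(0.0017061610497407158), np.float64(0.001880143167666136), np.float64(0.0030767742190201384)]
foot [0.52599695 0.18775271 0.07674872] [np.float64(0.006686922528833614), np.float64(0.0076806043142677366), np.float64(0.0011217291881034932)]
0.13076467418620238 0.16277110609852663
```

View pics/w1.png

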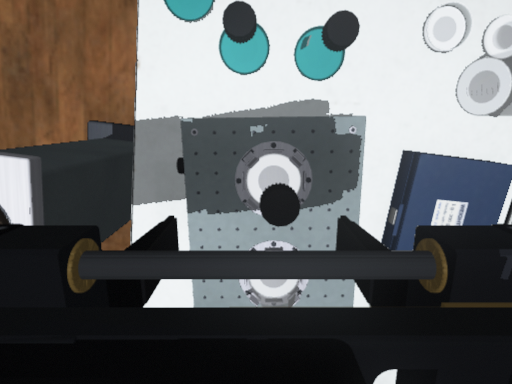

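```bash
python3 - <<'E'
from h import *
n=np.array([512,384])
for pt,z in(((279.5,204.5),.206),((278.5,203.8),.206),((274,179),.09),((274,277),.09)):
    o,d=ray("wrist",np.array(pt)/n);print(pt,o+d*(z-o[2])/d[2])
for c,pt,z in(("scene",(286.2,176.3),.206),("top",(282.9,165.1),.206),("scene",(285,216.4),.09),("top",(277,171),.09)):
    o,d=ray(c,np.array(pt)/n);print(c,pt,o+d*(z-o[2])/d[2])
E
```

```text
(279.5, 204.5) [0.51990727 0.19220837 0.206     ]
(278.5, 203.8) [0.51893488 0.1927304  0.206     ]
(274, 179) [0.52123868 0.19322851 0.09      ]
(274, 277) [0.54058921 0.05863927 0.09      ]
scene (286.2, 176.3) [0.51541643 0.1870868  0.206     ]
top (282.9, 165.1) [0.51980987 0.18908139 0.206     ]
scene (285, 216.4) [0.52373171 0.18570594 0.09      ]
top (277, 171) [0.52445289 0.1897358  0.09      ]
```

```bash
python3 -m pendant '[0,0.01,-0.002,-0.02,0.5, 0,0.009,-0.002,-0.03,0, 0,0,0,-0.03,0, 0,0,0,-0.02,0, 0,0,0,-0.008,0, 0,0,0,0,0]'
python3 - <<'E'
from h import *
s=ctrl.observe();P=s["ee_pos"];print(P,s["ft_force"],s["time_s"])
im=ctrl.grab_frame("wrist");cv2.imwrite("pics/w2.png",im)
print([(np.round(np.array(x["point"])*[512,384],1),round(x["confidence"],2)) for x in ctrl.pinpoint("wrist","cap")])
print(proj("wrist",[P[0],P[1],.206]))
for x in ctrl.pinpoint("wrist","cap")[:2]:
    o,d=ray("wrist",x["point"]);print(o+d*(.206-o[2])/d[2])
E
```

```text
time_s: 2.8
ee_pos: [0.5176, 0.1925, 0.2082]
eef_rot: [-0.0, 0.657, 0.754, -0.0]
ft_force: [0.1, -0.2, 0.9]
opening: 1.001
grasp_force: 0.0
[0.51756293 0.19251886 0.20822188] [ 0.13253227 -0.21438711  0.85756917] 2.8
[(array([263.6, 252.7]), 0.62)]
[254.56428128 245.66962216]
[0.52306911 0.18893326 0.206     ]
```

View pics/w2.png

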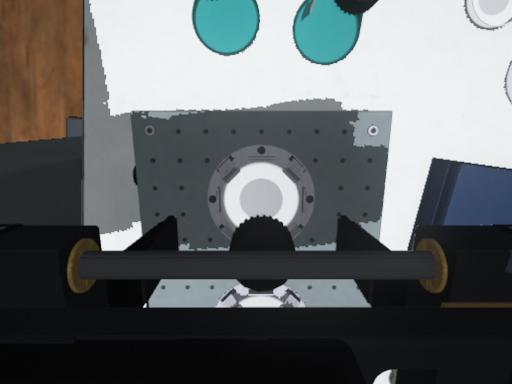

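```bash
python3 -m pendant '[0,0.003,-0.002,0.001,0, 120,0,0,0,0, 150,0,0,0,0, 255,0,0,0,0, 255,0,0,0,0, 255,0,0,0,0, 255,0,0,0,0]'
```

```text
time_s: 3.65
ee_pos: [0.5211, 0.1897, 0.2096]
eef_rot: [-0.0, 0.657, 0.754, -0.0]
ft_force: [0.7, 0.2, -0.6]
opening: 0.551
grasp_force: 0.0
```

```bash
python3 -m pendant '[255,0,0,0,0, 255,0,0,0,0, 255,0,0,0,0, 255,0,0,0,0]'
```

```text
time_s: 4.05
ee_pos: [0.5213, 0.1897, 0.2096]
eef_rot: [0.0, 0.657, 0.754, 0.0]
ft_force: [2.6, 0.8, -1.1]
opening: 0.353
grasp_force: 30.0
```

```bash
python3 -m pendant '[255,-0.0004,0.003,0.001,0, 255,-0.0004,0.003,0.001,0, 255,-0.0004,0.003,0.0005,0, 255,-0.0004,0.003,0.0005,0]'
```

```text
time_s: 4.45
ee_pos: [0.5193, 0.2005, 0.2116]
eef_rot: [0.0, 0.657, 0.754, -0.002]
ft_force: [4.0, -6.9, -7.4]
opening: 0.348
grasp_force: 30.0
```

```bash
python3 -m pendant '[255,-0.0004,0.003,0.0005,0, 255,-0.0004,0.003,0.0005,0, 255,-0.0004,0.003,0.0005,0, 255,-0.0004,0.003,0.0003,0, 255,-0.0002,0.001,0,0, 255,0,0,0,0]'
python3 - <<'E'
from h import *
a=ctrl.grab_frame("scene");cv2.imwrite("pics/s2.png",cv2.resize(a[120:270,200:400],(800,600),interpolation=cv2.INTER_CUBIC))
E
```

```text
time_s: 5.05
ee_pos: [0.5177, 0.2142, 0.2134]
eef_rot: [0.0, 0.657, 0.754, -0.001]
ft_force: [4.0, -2.1, -9.8]
opening: 0.354
grasp_force: 30.0
```

View pics/s2.png

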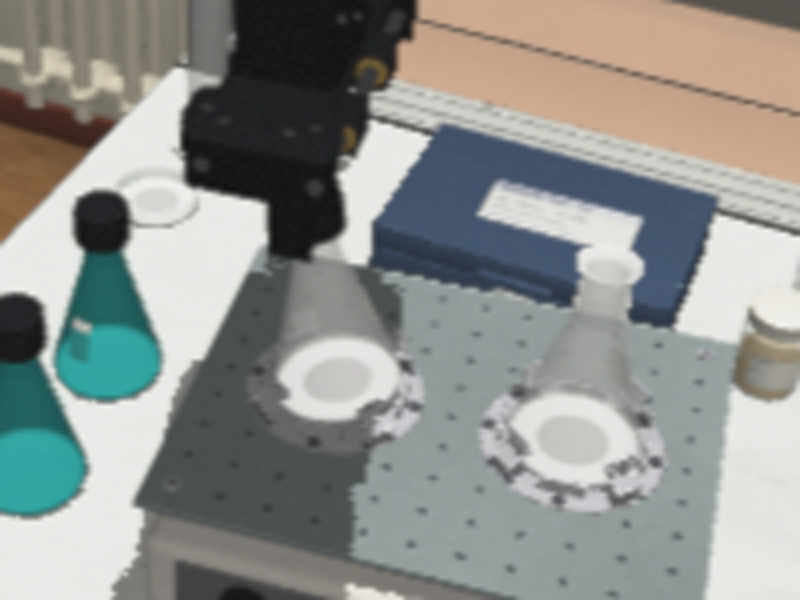

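```bash
python3 -m pendant '[255,0.0004,-0.003,0.001,0, 255,0.0004,-0.003,0.001,0, 255,0.0004,-0.003,0.001,0, 255,0.0004,-0.003,0.001,0]'
python3 -m pendant '[255,0.0004,-0.003,0.001,0, 255,0.0004,-0.003,0.001,0, 255,0.0004,-0.003,0.001,0, 255,0.0004,-0.003,0.001,0]'
python3 - <<'E'
from h import *
a=ctrl.grab_frame("scene");cv2.imwrite("pics/s3.png",cv2.resize(a[120:270,200:400],(800,600),interpolation=cv2.INTER_CUBIC))
E
```

```text
time_s: 5.5
ee_pos: [0.519, 0.2037, 0.2176]
eef_rot: [-0.001, 0.657, 0.754, 0.0]
ft_force: [2.0, 6.4, -12.7]
opening: 0.351
grasp_force: 30.0
time_s: 5.9
ee_pos: [0.5206, 0.1908, 0.2223]
eef_rot: [-0.0, 0.657, 0.754, -0.0]
ft_force: [0.4, 4.3, -10.9]
opening: 0.352
grasp_force: 30.0
```

View pics/s3.png

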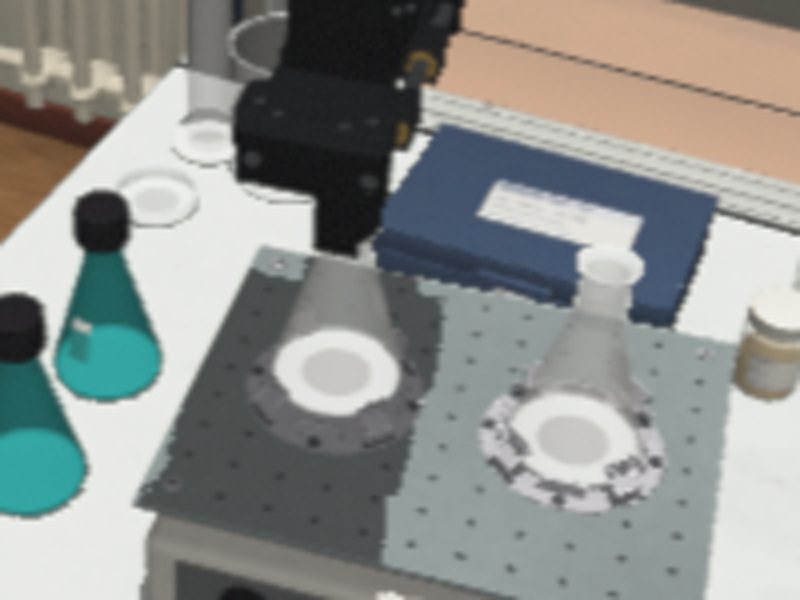

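Flask is upright (foot at about (335,370) in the crop), raised 13 mm, with the left clips still loaded. I continue rocking right.

```bash
python3 -m pendant '[255,0.0004,-0.003,0.0007,0, 255,0.0004,-0.003,0.0007,0, 255,0.0004,-0.003,0.0006,0, 255,0.0004,-0.003,0.0005,0]'
python3 -m pendant '[255,0.0004,-0.003,0.0005,0, 255,0.0004,-0.003,0.0005,0, 255,0.0004,-0.003,0.0005,0, 255,0.0004,-0.003,0.0003,0, 255,0.0001,-0.001,0,0, 255,0,0,0,0]'
python3 - <<'E'
from h import *
a=ctrl.grab_frame("scene");cv2.imwrite("pics/s4.png",cv2.resize(a[120:270,200:400],(800,600),interpolation=cv2.INTER_CUBIC))
E
```

```text
time_s: 6.35
ee_pos: [0.5232, 0.1789, 0.2269]
eef_rot: [0.001, 0.657, 0.754, 0.001]
ft_force: [-0.4, 3.5, 6.1]
opening: 0.35
grasp_force: 30.0
time_s: 6.95
ee_pos: [0.5247, 0.1655, 0.2273]
eef_rot: [0.0, 0.657, 0.754, 0.001]
ft_force: [-0.4, 2.8, 6.0]
opening: 0.353
grasp_force: 30.0
```

View pics/s4.png

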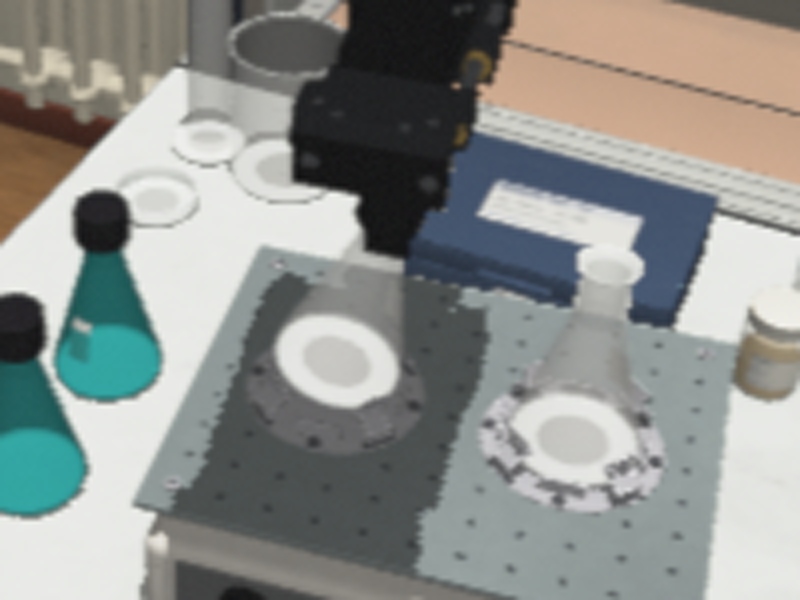

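The flask is now tilted about 12° to the right, and Fz has turned positive, so the foot rides on the clips. I lift it and see how it hangs.

```bash
python3 -m pendant '[255,0,0,0.003,0, 255,0,0,0.004,0, 255,0,0,0.005,0, 255,0,0,0.006,0, 255,0,0,0.007,0, 255,0,0,0,0, 255,0,0,0,0]'
python3 - <<'E'
from h import *
a=ctrl.grab_frame("scene");cv2.imwrite("pics/s5.png",cv2.resize(a[100:280,190:430],(800,600),interpolation=cv2.INTER_CUBIC))
E
```

```text
time_s: 7.7
ee_pos: [0.5242, 0.1657, 0.2519]
eef_rot: [0.0, 0.657, 0.754, 0.0]
ft_force: [-0.1, -0.5, -1.5]
opening: 0.352
grasp_force: 30.0
```

View pics/s5.png

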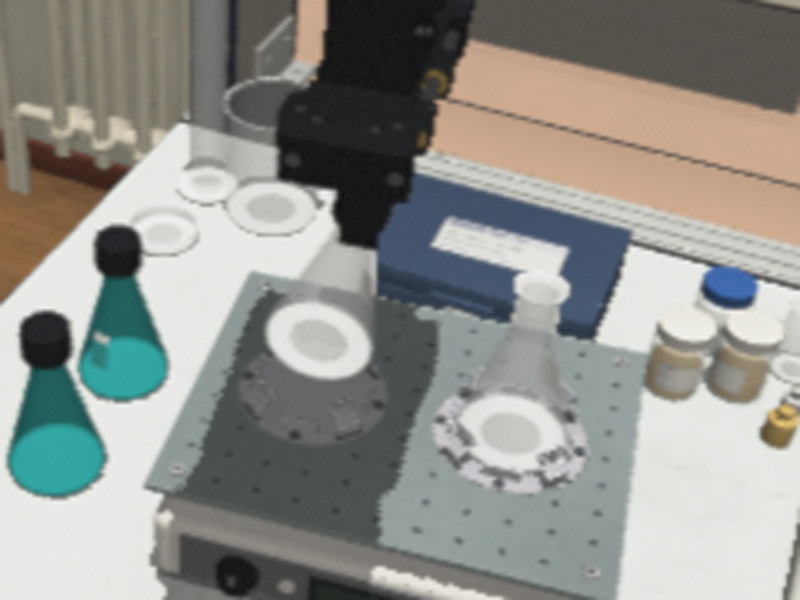

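Flask is free (Fz ≈ its weight) but still hangs about 12° right in the pads, and the tool can't tilt. I'll right it by setting its low edge on the free front area of the platform, between the clamps and clear of both, then bring it back over its clamp.

```bash
python3 -m pendant '[255,0,0,0.01,0, 255,-0.011,-0.012,0.005,0, 255,-0.011,-0.012,0,0, 255,-0.011,-0.012,0,0, 255,-0.011,-0.012,0,0, 255,-0.011,-0.012,0,0, 255,-0.011,-0.01,0,0, 255,0,0,0,0]'
python3 -m pendant '[255,0,0,-0.015,0, 255,0,0,-0.015,0, 255,0,0,-0.01,0, 255,0,0,-0.006,0, 255,0,0,0,0]'
python3 - <<'E'
from h import *
a=ctrl.grab_frame("scene");cv2.imwrite("pics/s6.png",cv2.resize(a[100:280,190:430],(800,600),interpolation=cv2.INTER_CUBIC))
E
```

```text
time_s: 8.55
ee_pos: [0.4569, 0.0946, 0.267]
eef_rot: [0.0, 0.658, 0.753, -0.0]
ft_force: [0.2, -0.0, -1.5]
opening: 0.354
grasp_force: 30.0
time_s: 9.05
ee_pos: [0.4582, 0.0958, 0.2202]
eef_rot: [-0.0, 0.657, 0.754, -0.0]
ft_force: [-0.8, -0.5, -2.0]
opening: 0.352
grasp_force: 30.0
```

View pics/s6.png

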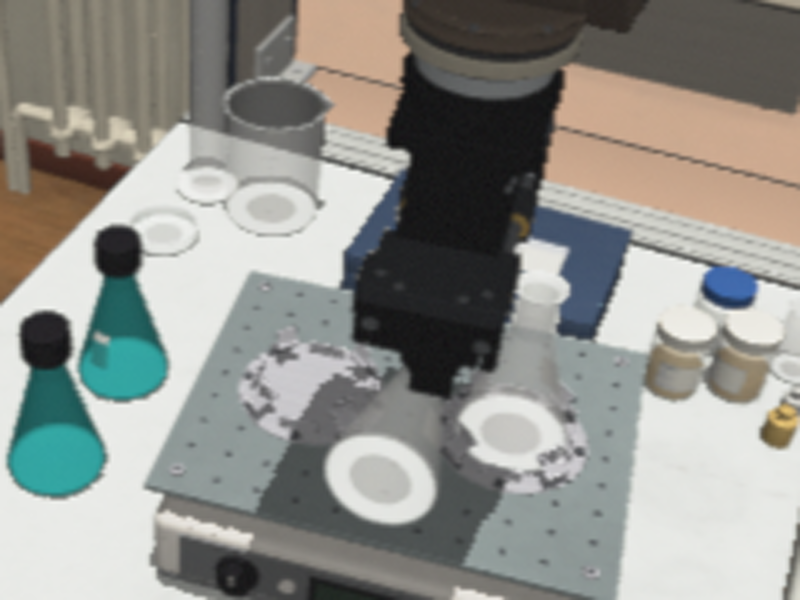

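The tilted flask hovers just above the front platform, foot at crop (380,478) and clear of both clamps. I touch down and pivot it upright.

```bash
python3 -m pendant '[255,0,0,-0.004,0, 255,0,0,-0.004,0, 255,0,0,-0.001,0, 255,0,0,0,0]'
```

```text
time_s: 9.5
ee_pos: [0.4592, 0.0959, 0.2136]
eef_rot: [0.001, 0.657, 0.754, 0.001]
ft_force: [-1.5, 0.6, 19.4]
opening: 0.351
grasp_force: 30.0
```

```bash
python3 -m pendant '[255,-0.0004,0.003,0,0, 255,-0.0004,0.003,0,0, 255,-0.0004,0.003,-0.0005,0, 255,-0.0004,0.003,-0.0005,0]'
python3 -m pendant '[255,-0.0004,0.003,-0.0005,0, 255,-0.0004,0.003,-0.001,0, 255,-0.0004,0.003,-0.001,0, 255,-0.0004,0.003,-0.001,0, 255,0,0,0,0]'
python3 - <<'E'
from h import *
a=ctrl.grab_frame("scene");cv2.imwrite("pics/s7.png",cv2.resize(a[100:280,190:430],(800,600),interpolation=cv2.INTER_CUBIC))
E
```

```text
time_s: 9.9
ee_pos: [0.4574, 0.1078, 0.2119]
eef_rot: [0.001, 0.657, 0.754, 0.001]
ft_force: [-1.1, -0.4, 9.5]
opening: 0.352
grasp_force: 30.0
time_s: 10.4
ee_pos: [0.4561, 0.1196, 0.2092]
eef_rot: [0.002, 0.657, 0.754, 0.001]
ft_force: [-1.5, -5.4, 20.7]
opening: 0.353
grasp_force: 30.0
```

View pics/s7.png

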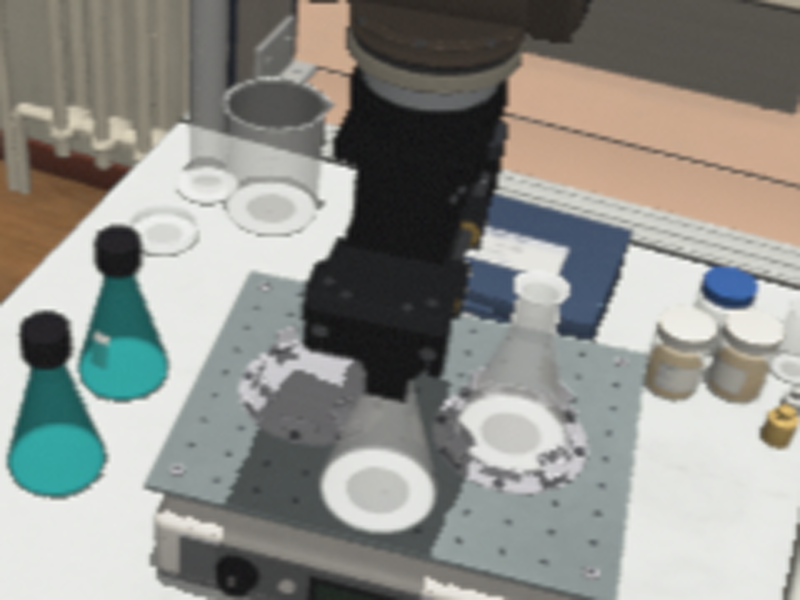

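```bash
python3 -m pendant '[255,0,0.001,-0.001,0, 255,0,0,-0.001,0, 255,0,0,0,0]'
```

```text
time_s: 10.75
ee_pos: [0.4565, 0.1203, 0.2085]
eef_rot: [0.002, 0.657, 0.754, 0.002]
ft_force: [-6.2, -7.6, 37.2]
opening: 0.354
grasp_force: 30.0
```

```bash
python3 -m pendant '[255,0,0,0.008,0, 255,0,0,0.015,0, 255,0,0,0.02,0, 255,0.005,0.005,0.01,0, 255,0.01,0.011,0,0, 255,0.011,0.012,0,0, 255,0.011,0.012,0,0, 255,0.011,0.012,0,0, 255,0.01,0.01,0,0, 255,0.006,0.007,0,0, 255,0,0,0,0, 255,0,0,0,0]'
python3 - <<'E'
from h import *
a=ctrl.grab_frame("scene");cv2.imwrite("pics/s8.png",cv2.resize(a[100:280,190:430],(800,600),interpolation=cv2.INTER_CUBIC))
for c in("scene","top"):
    if c=="top":ctrl.grab_frame(c)
    for q in("cap","capped_flask"):
        print(c,q,[(np.round(np.array(r["point"])*[512,384],1),round(r["confidence"],2)) for r in ctrl.pinpoint(c,q)])
    print(proj(c,[.521,.1897,.14]),proj(c,[.521,.1897,.256]))
E
```

```text
time_s: 11.95
ee_pos: [0.5188, 0.1897, 0.2579]
eef_rot: [-0.0, 0.657, 0.754, -0.0]
ft_force: [-0.1, 0.4, -0.2]
opening: 0.348
grasp_force: 30.0
scene cap [(array([157.1, 215.8]), 0.79), (array([225.5, 174.5]), 0.72), (array([287.8, 155.4]), 0.68), (array([202.3, 200.6]), 0.66)]
scene capped_flask [(array([206. , 235.2]), 0.79), (array([167., 254.]), 0.7), (array([228.5, 209.5]), 0.66), (array([283.9, 201.3]), 0.58)]
[284.16244281 199.32886335] [287.65030776 153.77993931]
top cap [(array([203.3, 149.1]), 0.94), (array([202.1, 195.7]), 0.85), (array([170.9, 235. ]), 0.74)]
top capped_flask [(array([201.2, 203.7]), 0.97), (array([201.7, 156.8]), 0.76), (array([177.2, 236.3]), 0.75)]
[279.22888484 169.35148203] [285.50954174 160.20276848]
```

View pics/s8.png

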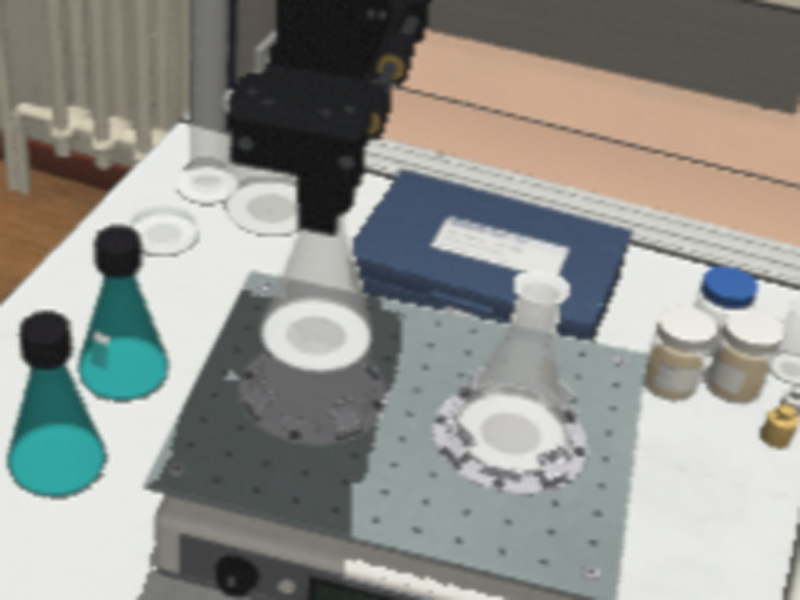

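The flask is upright. Its foot is at crop (317,333), which is scene (285,200), against (284,199) predicted for 50 mm above the seat. The open flask is undisturbed. I settle and hand in.

```bash
python3 -m pendant '[255,0.002,0,0,0, 255,0,0,0,0, 255,0,0,0,0]' && python3 -c "from bench import ctrl;print(ctrl.close_job())"
```

```text
time_s: 12.55
ee_pos: [0.5211, 0.1897, 0.2583]
eef_rot: [0.0, 0.657, 0.754, 0.0]
ft_force: [-0.2, -0.4, -1.1]
opening: 0.35
grasp_force: 30.0
the job is handed in; nothing more can be done
None
```

The capped flask was rocked left then right out of its clips, lifted, and handed in upright and still gripped about 5 cm above its own clamp at 12.6 s, with the open flask undisturbed; because it hung tilted after lifting, I first set its foot briefly on the bare front of the platform to straighten it.

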